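# Lock the claw bracket into the slotted upright

## Robot

A 7-joint arm with a two-finger parallel gripper is mounted at the origin on the work surface. World frame = base frame: x ahead of the robot, y to its left, z up, the work surface at z = 0. Lengths are in m, angles in rad, forces in N, time in s.
With the tool pointing down it reaches from about 0.35 to 0.9 m from the base axis. Payload 8.1 kg.
Tool frame: the origin (TCP) lies at the very end of the fingers, on their centre line; the grasp point (between the pads) lies 19 mm behind it (arm.tcp_to_grasp is the z of the grasp point in the tool frame, in m); z points along the fingers, y is the line along which they close (so a half turn about z gives the same grasp; the last joint's range is limited). The gripper opens to 92 mm and grips with 3 to 60 N. Pads are 19 mm wide; open, the fingers measure 130 mm over their backs; the gripper's body (75 mm by 190 mm) begins 47 mm behind the grasp point.
Start: joints at [1.129, 0.434, 0.025, 1.573, -0.012, 1.134, -0.075], TCP at [0.208, -0.589, 0.227] pointing down, gripper open.
Joint ranges: [-2.62, 2.62], [-0.44, 2.09], [-1.27, 1.32], [0.08, 2.57], [-1.32, 4.46], [0.12, 2], [-2.74, 2.74]. Speed limits (rad/s): [2.22, 2.22, 3.01, 3.01, 3.14, 3.14, 3.14].

## Interface

Orientations are given as a rotation vector (axis times angle).
In Python, from cell import readout, vision, sign_off, arm gives the robot as it stands. The module is installed in compiled form; this text tells all that it offers.
- The arm moves only by the shell command python3 -m creep 'ROWS' [FORCE]. ROWS is JSON, a list of rows, each a list of 5 numbers: the shift along the tool's x, y, z in units of 4 cm (1.0 is 4 cm), then the turn about the tool's z in units of 4 degrees (1.0 is 4 degrees), then the opening, from 0 (shut) to 1 (fully open). A call has 1 to 12 rows; each row shifts and turns the commanded pose from where the row before left it, along the tool's axes as they then stand; what a row does not reach is not made up. A row lasts 1/8 s, in which the tool goes at most 62.5 mm and 10.7 degrees, less where a joint would pass 70% of its speed; a pose out of reach is approached as far as the arm can. A call with a number of a shift or a turn outside -1 to 1 is refused whole. A call with a gripper value outside its range is refused whole. The fingers move at their own pace and stop on an object; FORCE is the grip in N (left out, the last holds). Time passes only in rows, so rows that do not move let the fingers close. It gives the time, the measured TCP pose, the force, the opening and the grip force at its end, in the units of the state.
- readout.observe(): the state, without advancing time (a new reading comes with each control period).
- vision.get_image(name): name is "scene" or "top" or "wrist"; returns a dict with "pixels" (420x560x3 uint8, blue, green, red), "z_map" (420x560 float32, m along the optical axis (not along the pixel's ray), 0 where there is no reading), "camera_matrix" (3x3 intrinsics, pixels), "k1" (the pictures are not rectified: a ray, as slopes to the right and down, at radius r is drawn at 1 + k1 r^2 times it, then the intrinsics apply), "position" and "rotation" of the camera in the world. Camera axes: x right, y up, looking along -z (the intrinsics and any distortion apply to the point x, -y, -z); pixel columns grow to the right and rows downward; lengths in m; the calibration is good to about 2 mm. A picture is of the moment at which its call begins.
- sign_off(): hands the job in; it is judged then, once.
The state is a dict: "clock": time; "joints": joint angles; "dq": joint speeds; "joint_efforts": joint torques, N m; "position": TCP position; "ee_rot": TCP orientation; "force": force on the tool from outside, world axes, zero at the start; "ft_torque": the same for the moment, N m; "width": opening from 0.0 (shut) to 1.0 (fully open); "gripper_force": force on a finger pad.
Only numpy, scipy, OpenCV 4.12 (cv2) and the standard library are available. Lean on these libraries where they do the work, as an engineer would, in place of code of your own. Each camera call takes 0.05 s, during which the arm holds its last target. There are 200 camera calls.

## Task

Hook the two claws of the clawed steel bracket into the two slots of the grey upright on the window shelf, and press it down until it has snapped fully home, its shelf plate level and its back against the upright; then let go. Leave the look-alike angle without claws where it stands.

Things in the scene. Friction and masses are not known exactly. Their poses are not given: they have to be found in the camera images.
- bracket: Steel bracket with two claws, 0.18 kg, standing on its shelf plate. Origin: middle of the underside at the back face; x out of the back face (claws point there), z up. mm: plate 60 wide (y), 4 thick, x -104 to 0; back flange 60 wide, 60 high. Grip rib along the middle of the plate, 10 thick (y -5 to 5), 70 high at x -64 to -4, 30 high out to x -96: pinch the tall part across y from above.
- claws (a point): Point midway between the bracket's two claw tips, 15.5 mm out of the back face, 30 mm above the underside. Claws: 8 mm round bars at y -20 and 20, leaving the back face at height 48, bent down at x 9 to round tips (lowest 26 high, farthest x 19.5). A sprung catch behind the slots resists the last 17 mm down and pushes back to -x: press with 10 to 20 N; it snaps over the tips 5 mm before the end.
- upright: Fixed grey upright, 90 wide, 162 high. Origin: at the shelf surface, middle of its front face; front looks to its -x, claws enter along +x. mm: plate 4 thick; slots centred at y -20 and 20, each 24 wide, heights 104 to 148. Locked: bracket axes parallel to these, its origin 60 straight above this origin, back on the front face; claws pass in when it is 18 to 34 higher than that.
- angle: Look-alike loose steel angle without claws (four dark holes in its back face), otherwise of the bracket's shape, size and origin. Leave it alone.
Mind the look-alikes: they are no part of the job. Leave any red look-alike of the bracket alone. Several things look just like the upright: the one meant starts farthest to the robot's left.

How it is judged:
At the end, for the whole second after the job is handed in: The clawed bracket hangs at rest in the upright with both claws down in the slots: its origin 60 mm above the upright's origin (55 to 64.5 mm), within 14 mm of it sideways, its back within 8 mm of the front face, its plate level within 7 degrees and square to the upright within 10 degrees (z of bracket in the frame of upright between 0.055 and 0.0645 m and horizontal distance between bracket and upright below 0.014 m and angle between bracket's own z axis and vertical below 0.12 rad and angle between the x axis of bracket and the x axis of upright, either way round below 0.17 rad and x of bracket in the frame of upright above -0.008 m and linear speed of bracket below 0.02 m/s); the robot touches nothing.
It fails at once if the angle without claws is moved (more than 30 mm) or tipped (distance of angle from where it was at the start of the episode above 0.03 m or angle between angle's own z axis and vertical above 0.3 rad).
It also fails if it takes over 38 s, if anything falls off the work surface, if the arm or the gripper's body presses on something with over 40 N, if the wrist force passes 120 N, or if a joint passes its speed limit or range.

## Working session

There is one attempt and no reset: what is moved stays moved. The work goes in short steps, Python scripts to look and compute and a shell command to move; the robot and the scene stay as the last step left them, time stands still between calls to the robot, and variables do not carry over. Pictures are saved under pics/ and viewed, at most 10 in all, crops included, and the job is handed in when it is done.

```bash
mkdir -p pics
cat > h.py <<'E'
import numpy as np,cv2
from cell import readout,vision
def grab(n,f=None):
    d=vision.get_image(n)
    if f: cv2.imwrite('pics/'+f,d['pixels'])
    np.savez('/tmp/'+n+'.npz',**d)
    return d
def cloud(d):
    z=d['z_map'];K=d['camera_matrix'];h,w=z.shape
    u,v=np.meshgrid(np.arange(w),np.arange(h))
    p=cv2.undistortPoints(np.stack([u,v],-1).reshape(-1,1,2).astype(float),K,np.array([float(d['k1']),0,0,0])).reshape(h,w,2)
    c=np.stack([p[...,0]*z,-p[...,1]*z,-z],-1)
    P=c@np.array(d['rotation']).T+np.array(d['position'])
    P[z==0]=np.nan
    return P
E
python3 - <<'E'
from h import *
for n in('scene','top'):
    d=grab(n,n+'0.png');print(n,d['position'],d['k1'],d['camera_matrix'][0,0])
    P=cloud(d)
    for v in range(20,420,80): print([tuple(np.round(P[v,u],2)) for u in range(40,560,120)])
print(readout.observe())
E
```

```text
scene [1.12206133 0.03733627 0.61747636] -0.039175848877536966 450.0484995058859Traceback (most recent call last):
  File "<stdin>", line 4, in <module>
  File "h.py", line 13, in cloud
    P=c@np.array(d['rotation']).T+np.array(d['position'])
      ~~~~~~~~~~~~~~~~~~~~~~~~~~~^~~~~~~~~~~~~~~~~~~~~~~~
ValueError: operands could not be broadcast together with shapes (420,560) (3,)
```

View pics/scene0.png

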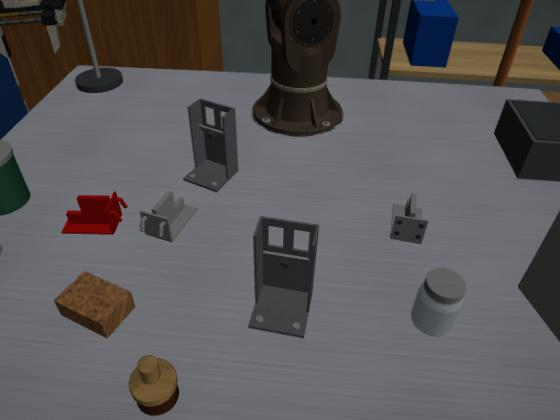

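```bash
sed -i "s/P=c@np.array(d\['rotation'\]).T/R=np.array(d['rotation'],float); R=Rn.from_quat(R).as_matrix() if R.size==4 else (Rn.from_rotvec(R).as_matrix() if R.size==3 else R.reshape(3,3))\n    P=c@R.T/; s/^import numpy as np,cv2/import numpy as np,cv2\nfrom scipy.spatial.transform import Rotation as Rn/" h.py
python3 - <<'E'
from h import *
for n in('scene','top'):
    d=grab(n,n+'0.png');print(n,d['position'],d['rotation'],d['k1'],d['camera_matrix'][0,0])
    P=cloud(d)
    for v in range(20,420,80): print([tuple(map(float,np.round(P[v,u],2))) for u in range(40,560,120)])
s=np.load('/tmp/scene.npz');P=cloud(s)
for n,(u,v) in dict(upF=(285,255),upB=(212,150),bracket=(168,215),angle=(408,222)).items(): print(n,np.round(P[v,u],3))
print(readout.observe())
E
```

```text
scene [1.12206133 0.03733627 0.61747636] [0.65980784 0.71073008 1.55416737] -0.039175848877536966 450.0484995058859
[(0.22, -0.54, 0.31), (-0.73, -0.61, -0.0), (0.07, -0.05, 0.27), (-1.42, 0.48, -0.18), (-0.53, 0.74, 0.12)]
[(-0.72, -1.27, -0.4), (-0.03, -0.4, 0.0), (0.07, -0.04, 0.07), (-0.11, 0.3, 0.0), (0.05, 0.56, 0.1)]
[(0.37, -0.56, 0.0), (0.35, -0.29, 0.0), (0.31, -0.02, 0.0), (0.29, 0.25, 0.0), (0.26, 0.53, 0.0)]
[(0.61, -0.44, 0.0), (0.58, -0.22, 0.0), (0.63, 0.0, 0.08), (0.54, 0.22, 0.0), (0.51, 0.45, 0.0)]
[(0.77, -0.36, 0.0), (0.75, -0.17, 0.0), (0.73, 0.01, 0.0), (0.71, 0.2, -0.0), (0.69, 0.39, 0.0)]
top [ 3.44550216e-01 -4.39830091e-04  1.14610111e+00] [ 0.08325364 -0.10286503 -1.54073496] -0.13350345107300143 464.65686308934147
[(1.34, 1.04, -0.66), (1.34, 0.51, -0.68), (1.35, -0.01, -0.67), (1.35, -0.51, -0.63), (1.35, -1.01, -0.55)]
[(0.67, 0.52, 0.2), (0.74, 0.3, 0.0), (0.75, -0.01, -0.0), (0.77, -0.32, -0.0), (0.79, -0.66, -0.0)]
[(0.52, 0.58, 0.05), (0.54, 0.29, -0.0), (0.54, -0.02, -0.0), (0.55, -0.32, -0.0), (0.56, -0.65, -0.0)]
[(0.32, 0.59, -0.0), (0.34, 0.28,
[... 273 characters left out ...]
52]
{'clock': 0.15, 'joints': array([ 1.12941812,  0.43503431,  0.02495953,  1.57389133, -0.01158676,
        1.13399915, -0.07511947]), 'dq': array([ 0.00010025, -0.00063172,  0.00067019, -0.00253258, -0.00181912,
        0.00052023, -0.00048539]), 'joint_efforts': array([ 1.98894835e-03, -6.68248558e+01,  9.85863358e-01, -3.14689100e+01,
       -6.04984188e-02,  3.92915471e-02,  1.33148387e-04]), 'position': array([ 0.20753832, -0.58912091,  0.22614162]), 'ee_rot': array([-3.09551887e+00, -5.29309972e-01,  4.89390699e-04]), 'force': array([-0.18432868, -0.35881987, -0.52440679]), 'ft_torque': array([ 0.03302522,  0.01436349, -0.04742997]), 'gripper_force': 0.0, 'width': 0.9990299686958017}
```

View pics/top0.png

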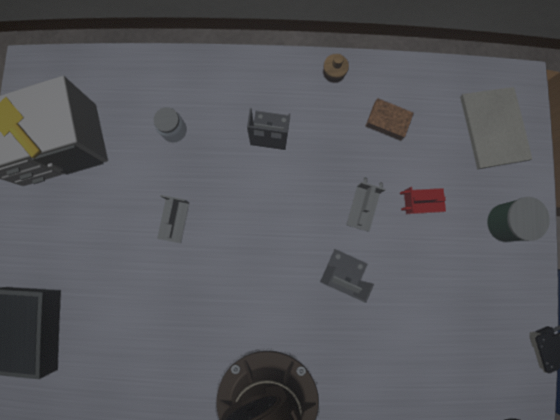

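Run:
```python
from h import *
s=np.load('/tmp/scene.npz');t=np.load('/tmp/top.npz')
c=lambda im,u,v,w,h,k:cv2.resize(im[v:v+h,u:u+w],None,fx=k,fy=k,interpolation=cv2.INTER_CUBIC)
a=np.hstack([c(s['pixels'],120,180,100,75,4),c(s['pixels'],235,205,100,75,4)])
b=np.hstack([c(t['pixels'],230,95,100,75,4),c(t['pixels'],330,165,100,75,4)])
cv2.imwrite('pics/crop1.png',np.vstack([a,b]))
P=cloud(t)
def reg(P,lo,hi,zl,zh):
    m=(P[...,0]>lo[0])&(P[...,0]<hi[0])&(P[...,1]>lo[1])&(P[...,1]<hi[1])&(P[...,2]>zl)&(P[...,2]<zh);return m
def rect(Q):
    r=cv2.minAreaRect((Q[:,:2]*1000).astype(np.float32));return np.round(cv2.boxPoints(r),1).tolist(),r[2],len(Q)
S=cloud(s)
for nm,C in(('top',P),('scene',S)):
    print(nm)
    for zl,zh in((.155,.17),(.02,.15),(.09,.15)):
        Q=C[reg(C,(.55,-.08),(.8,.1),zl,zh)]; 
        if len(Q)>3: print('upright',zl,zh,rect(Q))
    for zl,zh in((.062,.08),(.05,.066),(.02,.1),(.002,.01)):
        Q=C[reg(C,(.36,-.285),(.58,-.15),zl,zh)]
        if len(Q)>3: print('bracket',zl,zh,rect(Q),Q[:,2].max())
```

```text
top
upright 0.155 0.17 ([[620.9000244140625, -25.799999237060547], [665.0, -30.5], [674.7000122070312, 59.5], [630.5999755859375, 64.19999694824219]], 83.85517120361328, 174)
upright 0.02 0.15 ([[613.5999755859375, -24.299999237060547], [658.0999755859375, -33.0], [675.4000244140625, 55.29999923706055], [630.9000244140625, 64.0]], 78.89237976074219, 648)
upright 0.09 0.15 ([[614.4000244140625, -24.200000762939453], [657.9000244140625, -32.79999923706055], [675.0999755859375, 55.29999923706055], [631.5999755859375, 63.900001525878906]], 78.9503402709961, 360)
bracket 0.062 0.08 ([[464.5, -226.39999389648438], [522.7000122070312, -245.6999969482422], [531.5, -219.10000610351562], [473.20001220703125, -199.8000030517578]], 71.70912170410156, 110) 0.07375473576964864
bracket 0.05 0.066 ([[462.5, -223.39999389648438], [523.5999755859375, -269.0], [555.7000122070312, -225.89999389648438], [494.70001220703125, -180.39999389648438]], 53.2609977722168, 98) 0.06590309458189925
bracket 0.02 0.1 ([[434.20001220703125, -209.3000030517578], [434.6000061035156, -264.79998779296875], [551.7999877929
[... 990 characters left out ...]
.6000061035156], [533.0, -213.60000610351562]], 5.102036952972412, 222) 0.07472913536888492
bracket 0.05 0.066 ([[464.5, -220.6999969482422], [521.4000244140625, -275.5], [559.5, -235.8000030517578], [502.6000061035156, -181.10000610351562]], 46.128143310546875, 333) 0.06578341842134205
bracket 0.02 0.1 ([[432.20001220703125, -269.3999938964844], [550.5999755859375, -269.8999938964844], [550.9000244140625, -211.1999969482422], [432.5, -210.6999969482422]], 89.7779312133789, 1025) 0.07472913536888492
bracket 0.002 0.01 ([[360.0, -284.6000061035156], [579.7999877929688, -284.8999938964844], [580.0, -150.3000030517578], [360.20001220703125, -150.0]], 89.91986083984375, 1627) 0.00997425388398665
```

View pics/crop1.png

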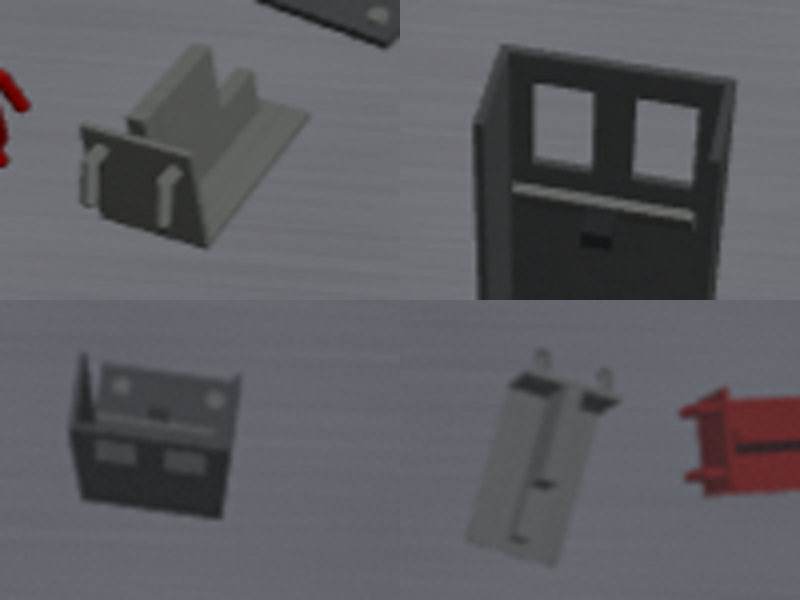

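The candidates for the bracket in the scene view are the grey clawed one at (168,215), the red look-alike at (95,215) and the clawless angle at (408,222). The candidates for the upright are at (285,270), y≈0.017, and (212,150), y≈-0.18. The crop shows two claws on the grey bracket at (168,215), so I choose that one, and the upright at (285,270) because it is farthest to the robot's left. Its open channel and catch face away from the robot, so its front looks towards the robot.

```bash
python3 -m creep '[[0.98,-0.6,0,0,1],[0.98,-0.6,0,0,1],[0.98,-0.6,0,0,1],[0.98,-0.6,0,0,1],[0.98,-0.6,0,0,1],[0.98,-0.6,0,0,1],[0.98,-0.6,0,0,1],[0.98,-0.6,0,0,1],[0.98,-0.6,0,0,1],[0.98,-0.6,0,0,1],[0,0,0,1,1],[0,0,0,1,1]]' 60
python3 -m creep '[[0,0,0,1,1],[0,0,0,1,1],[0,0,0,1,1],[0,0,0,1,1],[0,0,0,1,1],[0,0,0,1,1],[0,0,0,1,1],[0,0,0,0,1]]'
python3 - <<'E'
from h import *
d=grab('wrist','w1.png');P=cloud(d);o=readout.observe();print(d['position'],o['position'],o['clock'],o['ee_rot'])
for v in range(20,420,95): print([tuple(map(float,np.round(P[v,u],3))) for u in range(40,560,120)])
E
```

```text
clock: 1.65
position: [0.4979, -0.2321, 0.2264]
ee_rot: [-3.126, -0.311, 0.001]
force: [0.8, -0.5, 0.3]
width: 0.997
gripper_force: 0.0
clock: 2.65
position: [0.4975, -0.2328, 0.2265]
ee_rot: [3.109, -0.453, -0.001]
force: [-0.3, -1.1, 1.1]
width: 0.997
gripper_force: 0.0
[ 0.56530353 -0.25251589  0.38471043] [ 0.49759993 -0.23278955  0.22659386] 2.7 [ 3.10905093e+00 -4.50871437e-01 -5.02267422e-04]
[(0.741, -0.033, -0.0), (0.701, -0.157, 0.002), (0.665, -0.278, 0.0), (0.629, -0.4, 0.001), (0.594, -0.525, 0.0)]
[(0.638, -0.03, 0.06), (0.611, -0.121, 0.001), (0.572, -0.25, 0.001), (0.534, -0.38, 0.001), (0.495, -0.513, 0.0)]
[(0.55, 0.064, 0.001), (0.507, -0.079, 0.0), (0.484, -0.225, 0.069), (0.425, -0.358, 0.001), (0.382, -0.501, 0.001)]
[(0.541, -0.184, 0.316), (0.53, -0.209, 0.31), (0.522, -0.239, 0.31), (0.513, -0.268, 0.31), (0.509, -0.294, 0.317)]
[(0.532, -0.198, 0.339), (0.526, -0.218, 0.338), (0.522, -0.239, 0.34), (0.51, -0.259, 0.335), (0.503, -0.282, 0.335)]
```

View pics/w1.png

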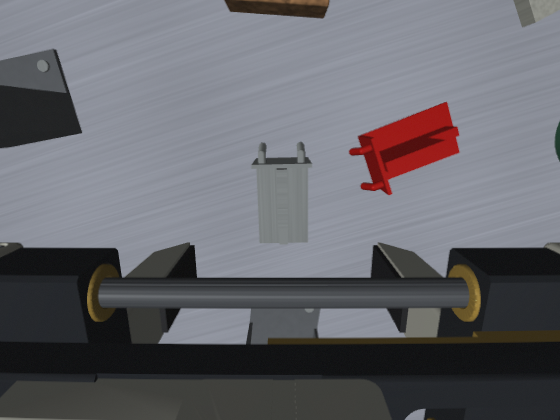

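The wrist view shows the bracket at (283,200), nearly square to the tool, with its claws at (262,150) and (301,150). The other thing nearby is the red look-alike at (410,150). I'll work out the bracket's pose in the tool frame.

```bash
cat > br.py <<'E'
from h import *
d=np.load('/tmp/wrist.npz');P=cloud(d);o=readout.observe()
R=Rn.from_rotvec(o['ee_rot']).as_matrix();p=o['position']
T=(P-p)@R   # tool frame
print('toolyaw',np.degrees(np.arctan2(R[1,0],R[0,0])),p)
sl=(slice(145,250),slice(235,330));Q=T[sl].reshape(-1,3);W=P[sl].reshape(-1,3)
def s(n,m):
    A=Q[m]
    if len(A)<8: print(n,len(A));return
    r=cv2.minAreaRect((A[:,:2]*1000).astype(np.float32))
    print(n,len(A),'min',np.round(A.min(0)*1000,1),'max',np.round(A.max(0)*1000,1),'rect',np.round(cv2.boxPoints(r),1).tolist(),'zmed',np.median(W[m][:,2]))
z=W[:,2]
s('rib',z>.0655)
s('flange',(z>.055)&(z<.0635))
s('all',z>.0025)
s('lowrib',(z>.026)&(z<.034))
E
python3 br.py
```

```text
toolyaw -16.502906729559157 [ 0.49759993 -0.23278955  0.22659386]
rib 606 min [-34.5  -6.7 154.3] max [ 25.5   3.2 160. ] rect [[-34.5, -6.599999904632568], [25.399999618530273, -6.800000190734863], [25.5, 3.0999999046325684], [-34.5, 3.299999952316284]] zmed 0.07023701351070422
flange 299 min [ 24.8 -32.4 163.7] max [ 29.9  26.9 171.5] rect [[24.5, -32.29999923706055], [28.899999618530273, -32.400001525878906], [30.0, 26.799999237060547], [25.700000762939453, 26.899999618530273]] zmed 0.0601163947324862
all 4489 min [-74.9 -41.2 154.3] max [ 45.9  31.2 224.1] rect [[-74.9000015258789, -41.0], [45.79999923706055, -41.20000076293945], [45.900001525878906, 31.200000762939453], [-74.80000305175781, 31.399999618530273]] zmed 0.004748914867248599
lowrib 170 min [-66.1 -31.7 192.8] max [ 45.5  22.6 199.8] rect [[-67.5999984741211, 3.299999952316284], [-57.29999923706055, -48.70000076293945], [47.099998474121094, -28.0], [36.79999923706055, 24.0]] zmed 0.030073004876983334
```

```bash
python3 -m creep '[[0.04,-0.05,0.8,0,0.5],[0,0,0.8,0,0.5],[0,0,0.8,0,0.5],[0,0,0.8,0,0.5],[0,0,0.8,0,0.5],[0,0,0.56,0,0.5],[0,0,0,0,0.5],[0,0,0,0,0],[0,0,0,0,0],[0,0,0,0,0],[0,0,0,0,0],[0,0,0,0,0]]' 60
```

```text
clock: 4.2
position: [0.4999, -0.2316, 0.0446]
ee_rot: [3.108, -0.453, 0.001]
force: [-0.8, 0.4, 2.5]
width: 0.106
gripper_force: 60.0
```

```bash
python3 -m creep '[[0,0,-0.9,0,0],[0,0,-1,-0.9,0],[0,0,-1,-0.9,0],[0,0,-1,-0.8,0],[0,-0.9,0,0,0],[0,-0.9,0,0,0],[0.12,-1,0,0,0],[0.12,-1,0,0,0],[0,-1,0,0,0],[0,-1,0,0,0],[0,-0.7,0,0,0],[0,0,0,0,0]]' 60
python3 - <<'E'
from h import *
d=grab('wrist','w2.png');P=cloud(d);o=readout.observe();p=o['position']
R=Rn.from_rotvec(o['ee_rot']).as_matrix();T=(P-p)@R
print('yaw',np.degrees(np.arctan2(R[1,0],R[0,0])),p,o['force'])
m=(P[...,2]>.156)&(P[...,2]<.168)&(T[...,0]>.05)&(abs(T[...,1])<.09)
Q=T[m];print(len(Q),np.round(cv2.boxPoints(cv2.minAreaRect((Q[:,:2]*1000).astype(np.float32))),1).tolist())
# front edge of the top plate: min x per y bin
for a in range(-60,60,10):
    B=Q[(Q[:,1]*1000>=a)&(Q[:,1]*1000<a+10)]
    if len(B): print(a,len(B),np.round([B[:,0].min()*1000,B[:,0].max()*1000],1))
E
```

```text
clock: 5.7
position: [0.5371, 0.029, 0.2001]
ee_rot: [-3.136, 0.163, 0.001]
force: [-1.2, -0.0, -2.0]
width: 0.107
gripper_force: 59.9
yaw -6.06688667745674 [0.5370647  0.0268867  0.20004435] [-1.01494804 -0.08681662 -1.45504553]
2807 [[87.0, 44.900001525878906], [87.9000015258789, -45.70000076293945], [132.0, -45.20000076293945], [131.1999969482422, 45.400001525878906]]
-50 823 [ 87.9 132. ]
-40 160 [87.8 92.1]
-30 155 [87.7 91.9]
-20 123 [87.8 91.4]
-10 130 [88.1 91.5]
0 143 [87.9 91.6]
10 151 [87.3 91.5]
20 147 [87.3 91.6]
30 143 [87.2 91.1]
40 832 [ 87.2 131.2]
```

View pics/w2.png

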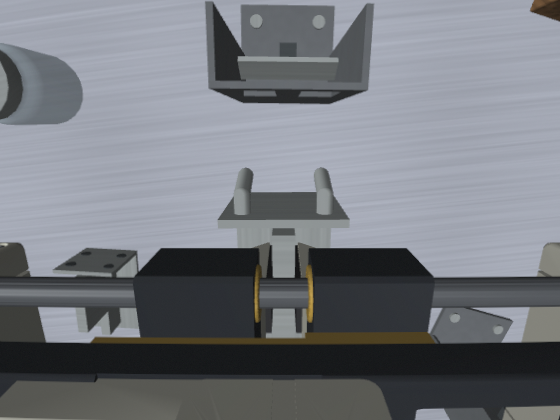

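The bracket is held level at (283,210), its claws at (243,190) and (323,190) pointing at the upright at (288,90). I'll measure the held bracket the same way.

Run:
```python
from h import *
d=np.load('/tmp/wrist.npz');P=cloud(d);o=readout.observe();p=o['position']
R=Rn.from_rotvec(o['ee_rot']).as_matrix();T=(P-p)@R
Q=T[165:250,215:350].reshape(-1,3)*1000
B=Q[(Q[:,2]<40)&(Q[:,2]>-60)]
for n,m in(('flange top',(B[:,2]>-22)&(B[:,2]<-10)),('claws',(B[:,0]>30))):
    A=B[m];print(n,len(A),np.round(A.min(0),1),np.round(A.max(0),1),np.round(cv2.boxPoints(cv2.minAreaRect(A[:,:2].astype(np.float32))),1).tolist())
F=B[(B[:,0]<30)&(B[:,0]>23)]
for a in range(-30,30,10):
    s=F[(F[:,1]>=a)&(F[:,1]<a+10)];print(a,len(s),np.round([s[:,0].max(),s[:,2].min(),np.median(s[:,2])],1) if len(s) else '')
for sg in(-1,1):
    A=B[(B[:,0]>30)&(B[:,1]*sg>0)];print('claw',np.round([A[:,1].min(),A[:,1].max(),A[:,0].max(),A[:,2].min(),A[:,2].max()],1))
```

```text
flange top 1626 [ 22.7 -32.7 -22. ] [ 27.7  27.4 -10. ] [[22.5, -32.70000076293945], [27.399999618530273, -32.70000076293945], [27.899999618530273, 27.399999618530273], [22.899999618530273, 27.399999618530273]]
claws 1272 [ 30.  -26.5  -9.8] [46.5 21.3 15.8] [[30.0, -26.5], [46.5, -26.5], [46.5, 21.200000762939453], [30.100000381469727, 21.299999237060547]]
-30 440 [ 30.  -16.8 -12.5]
-20 684 [ 29.9 -17.1  -4. ]
-10 784 [ 27.6 -26.8  -8.2]
0 714 [ 27.7 -26.9  -4.3]
10 570 [ 30.  -17.5  -8.2]
20 358 [ 29.3 -17.2 -11.3]
claw [-26.5 -18.6  46.5  -9.   15.8]
claw [13.1 21.3 46.5 -9.8 15. ]
```

```bash
python3 -m creep '[[0,0.06,0.9,0,0],[0,0,0.85,0,0],[0.3,0,0,0,0],[0.3,0,0,0,0],[0.3,0,0,0,0],[0.3,0,0,0,0],[0,0,0,0,0]]' 60
python3 -m creep '[[0.1,0,0,0,0],[0.1,0,0,0,0],[0.06,0,0,0,0],[0,0,0,0,0]]' 60
```

```text
clock: 6.62
position: [0.5861, 0.0183, 0.1307]
ee_rot: [-3.137, 0.17, -0.002]
force: [0.8, 0.4, -2.1]
width: 0.107
gripper_force: 59.9
clock: 7.12
position: [0.5953, 0.0173, 0.1303]
ee_rot: [3.137, -0.17, -0.0]
force: [0.6, -0.2, -1.6]
width: 0.108
gripper_force: 59.9
```

Run:
```python
from h import *
d=grab('scene');w=grab('wrist')
c=cv2.resize(d['pixels'][180:330,220:360],None,fx=4,fy=4,interpolation=cv2.INTER_CUBIC);cv2.imwrite('pics/s3.png',c)
print(readout.observe()['position'],readout.observe()['force'])
```

```text
[0.59506149 0.01735311 0.13028972] [-0.37313467 -0.7962693  -1.31936823]
```

View pics/s3.png

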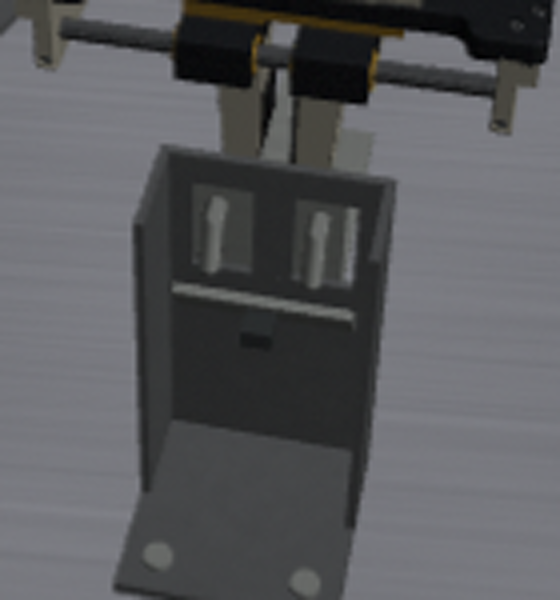

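Both claws are inside their slots, at crop (214,235) and (318,250), above the catch bar at (265,305). Next I'll press down in stages.

```bash
python3 -m creep '[[0.04,-0.04,0,0,0],[0,0,0.1,0,0],[0,0,0.1,0,0],[0,0,0.1,0,0],[0,0,0,0,0]]' 60; python3 -m creep '[[0.01,0,0.08,0,0],[0.01,0,0.08,0,0],[0,0,0.05,0,0],[0,0,0,0,0]]' 60
```

```text
clock: 7.85
position: [0.5955, 0.0187, 0.1174]
ee_rot: [3.137, -0.17, -0.005]
force: [-4.8, -0.7, -1.0]
width: 0.102
gripper_force: 60.0
clock: 8.35
position: [0.5964, 0.0189, 0.109]
ee_rot: [3.137, -0.169, -0.004]
force: [-5.5, 1.8, -4.1]
width: 0.104
gripper_force: 60.0
```

```bash
python3 -m creep '[[0.02,0,0.06,0,0],[0,0,0.06,0,0],[0,0,0.03,0,0],[0,0,0,0,0]]' 60
python3 - <<'E'
from h import *
d=grab('scene');w=grab('wrist')
c=cv2.resize(d['pixels'][180:330,220:360],None,fx=4,fy=4,interpolation=cv2.INTER_CUBIC)[:500]
cv2.imwrite('pics/s4.png',c)
P=cloud(w);o=readout.observe();p=o['position'];R=Rn.from_rotvec(o['ee_rot']).as_matrix();T=(P-p)@R*1000
for u in (255,270,283,295,310):
    print(u,[(tuple(np.round(T[v,u]).astype(int).tolist()),round(float(P[v,u,2])*1000)) for v in range(190,250,8)])
print(p,o['force'])
E
```

```text
clock: 8.85
position: [0.597, 0.0189, 0.1042]
ee_rot: [3.137, -0.169, -0.004]
force: [-10.9, 0.5, 10.7]
width: 0.102
gripper_force: 60.0
255 [((31, -17, 30), 74), ((32, -15, 8), 96), ((30, -15, 0), 104), ((27, -14, -6), 110), ((26, -13, -15), 119), ((3, -19, 41), 63), ((31, -10, -51), 155), ((31, -10, -59), 163)]
270 [((32, -8, 29), 75), ((31, -8, 10), 94), ((32, -7, -10), 114), ((31, -6, -21), 125), ((31, -6, -31), 135), ((31, -5, -42), 146), ((31, -5, -50), 154), ((31, -5, -59), 163)]
283 [((32, -1, 29), 75), ((32, -1, 8), 96), ((31, -1, -7), 111), ((31, -1, -21), 125), ((31, -1, -32), 136), ((31, -1, -43), 147), ((31, -1, -49), 153), ((31, -1, -58), 162)]
295 [((32, 6, 29), 75), ((31, 6, 9), 95), ((31, 5, -7), 111), ((31, 5, -20), 125), ((31, 4, -32), 137), ((31, 4, -42), 146), ((31, 4, -50), 154), ((31, 3, -59), 163)]<stdin>:7: RuntimeWarning: invalid value encountered in cast
Traceback (most recent call last):
ValueError: cannot convert float NaN to integer
```

View pics/s4.png

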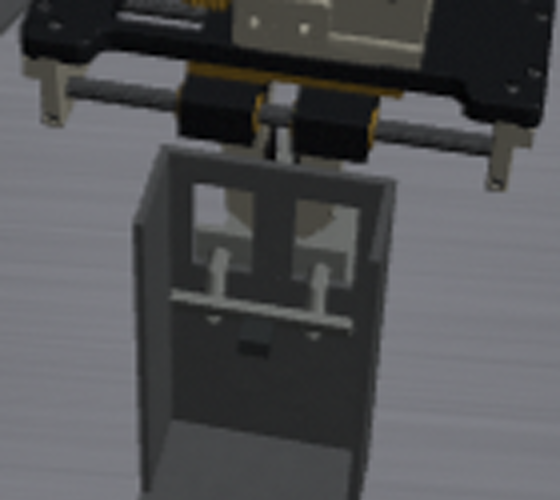

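The claws are down behind the plate and the catch bar lies across them, tips showing below at (213,320) and (313,337). I'll press slightly further to make sure it is at the stop.

```bash
python3 -m creep '[[0,0,0.03,0,0],[0,0,0.02,0,0],[0,0,0,0,0]]' 60
```

```text
clock: 9.32
position: [0.597, 0.019, 0.1039]
ee_rot: [3.137, -0.17, -0.003]
force: [-19.0, 0.4, 24.9]
width: 0.098
gripper_force: 60.1
```

It's at the hard stop, so I'll ease off, open the fingers and lift straight up.

```bash
python3 -m creep '[[-0.01,0,-0.04,0,0],[0,0,0,0,0.4],[0,0,0,0,0.4],[0,0,0,0,0.4],[0,0,0,0,0.4],[0,0,-0.3,0,0.4],[0,0,-0.6,0,0.4],[0,0,-0.8,0,0.4],[0,0,-0.8,0,0.4],[0,0,-0.5,0,0.4],[-0.8,0,0,0,0.4],[-0.8,0,0,0,0.4]]' 60
python3 - <<'E'
from h import *
w=grab('wrist','w5.png')
P=cloud(w);o=readout.observe();p=o['position'];R=Rn.from_rotvec(o['ee_rot']).as_matrix();T=(P-p)@R*1000;z=P[...,2]*1000
print(p,o['force'],o['clock'])
for n,a,b in(('uptop',158,167),('ribtop',127,134),('flangetop',116,124)):
    m=(z>a)&(z<b)&(T[...,0]>-30)&(T[...,0]<130)&(abs(T[...,1])<60);A=T[m]
    print(n,len(A),np.median(z[m]),np.round(cv2.boxPoints(cv2.minAreaRect(A[:,:2].astype(np.float32))),1).tolist())
    if n=='ribtop':
        for q in range(0,100,15):
            s=m&(T[...,0]>=q)&(T[...,0]<q+15); 
            if s.sum(): print(q,s.sum(),np.median(z[s]).round(1))
E
```

```text
clock: 10.82
position: [0.5341, 0.0257, 0.2245]
ee_rot: [-3.137, 0.17, -0.002]
force: [0.2, 0.4, 0.9]
width: 0.396
gripper_force: 0.0
[0.52997936 0.02630519 0.22436561] [-5.73837819  0.72683281 -1.26716305] 10.875
uptop 1828 162.21206995201157 [[94.30000305175781, -47.0], [129.89999389648438, -47.0], [129.89999389648438, 43.5], [94.30000305175781, 43.5]]
ribtop 1273 131.45608058274738 [[29.0, 43.5], [29.100000381469727, -46.099998474121094], [129.8000030517578, -45.900001525878906], [129.6999969482422, 43.599998474121094]]
15 19 132.4
30 249 132.3
45 260 131.7
60 279 131.3
75 278 130.6
90 69 131.5
flangetop 636 120.15259852047144 [[88.69999694824219, 42.79999923706055], [88.9000015258789, -46.20000076293945], [129.89999389648438, -46.099998474121094], [129.60000610351562, 43.0]]
```

View pics/w5.png

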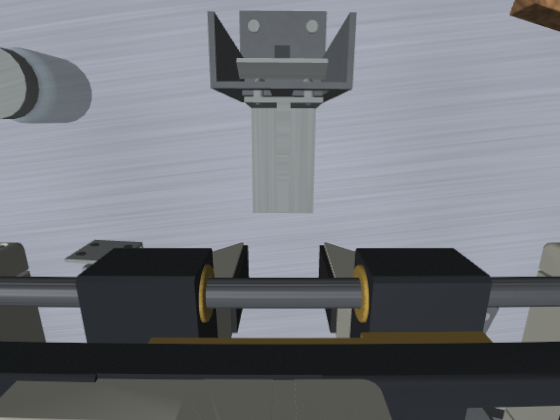

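The bracket hangs at (283,155), flush against the upright, level within about 2°. Its origin is about 60 mm up, it is centred within about 2 mm, and the gripper is clear, so I'm handing it in.

```bash
python3 -m creep '[[0,0,0,0,0.4],[0,0,0,0,0.4],[0,0,0,0,0.4],[0,0,0,0,0.4]]'; python3 -c "
from cell import sign_off
print(sign_off())"
```

```text
clock: 11.38
position: [0.5349, 0.0255, 0.2233]
ee_rot: [-3.137, 0.17, 0.0]
force: [-0.8, 0.1, -0.5]
width: 0.399
gripper_force: 0.0
the job is handed in; nothing more can be done
None
```

I hooked the clawed bracket into the left-hand upright, pressed it to its stop, let go and handed the job in at about 11.4 s; the last look showed it flush, about 60 mm up and level within about 2°, and the hand-in gave no verdict.

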